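Refill the shoe-care tray

ROBOT

A 6-joint arm with a two-finger parallel gripper is mounted at the origin on the work surface. World frame = base frame: x ahead of the robot, y to its left, z up, the work surface at z = 0. Lengths are in m, angles in rad, forces in N, time in s.
With the tool pointing down it reaches from about 0.325 to 0.775 m from the base axis. Payload 5.5 kg.
Tool frame: the origin (TCP) lies between the finger pads; the fingertips stand 8 mm ahead of it and the grasp point (between the pads) lies 11 mm behind it (tcp_to_tips is the distance from the TCP to the fingertips, in m); z points along the fingers, y is the line along which they close (so a half turn about z gives the same grasp; the last joint's range is limited). The gripper opens to 88 mm and grips with 3 to 60 N. Pads are 20 mm wide; open, the fingers measure 115 mm over their backs; the gripper's body (75 mm by 178 mm) begins 61 mm behind the grasp point.
Start: joints at [-1.316, 0.091, 1.231, -0, 1.82, -0.057], TCP at [0.184, -0.571, 0.231] pointing down, gripper open.
Joint ranges: [-2.87, 2.87], [-0.86, 2.18], [0.17, 2.46], [-1.51, 4.65], [0.06, 2.69], [-2.65, 2.65]. Speed limits (rad/s): [2.57, 2.57, 3.01, 3.14, 3.14, 3.14].

INTERFACE

Orientations are given as a unit quaternion [w, x, y, z].
In Python, from bench import * gives the robot as it stands. Calls block until the motion is done:
- move_to(position, orientation): joint-space move of the TCP to a pose.
- move_l(position, speed=0.15, orientation=None): straight line of the TCP; orientation=None keeps the orientation; speed is the mean speed in m/s.
- movej(angles): joint-space move.
- gripper_open() and close(): open the fingers fully, or close them until they stop; the grip force is fixed at half the most.
- hold(seconds).
- inverse_kinematics(position, orientation): joint angles nearest the present ones, or None.
- state(): the state.
- get_image(name): name is "scene" or "top" or "wrist"; returns a dict with "frame" (480x640x3 uint8, blue, green, red), "depth" (480x640 float32, m along the optical axis (not along the pixel's ray), 0 where there is no reading), "camera_matrix" (3x3 intrinsics, pixels), "view" (4x4, takes a point from world to camera coordinates). Camera axes: x right, y up, looking along -z (the intrinsics and any distortion apply to the point x, -y, -z); pixel columns grow to the right and rows downward; lengths in m; the calibration is good to about 2 mm. The wrist camera is an equidistant fisheye: a pixel r from the principal point sees the ray r / f radians off the axis. A picture is of the moment at which its call begins.
A pose or a line that the arm cannot do raises IKError and nothing moves.
- job_done(): hands the job in; it is judged then, once.
The state is a dict: "time": time; "joint_pos": joint angles; "dq": joint speeds; "joint_torque": joint torques, N m; "ee_pos": TCP position; "ee_rot": TCP orientation; "ft_force": force on the tool from outside, world axes, zero at the start; "moment": the same for the moment, N m; "finger_gap": finger opening in m; "finger_force": force on a finger pad.
Only numpy, scipy, OpenCV 4.12 (cv2) and the standard library are available. Lean on these libraries where they do the work, as an engineer would, in place of code of your own. Each camera call takes 0.05 s, during which the arm holds its last target. There are 200 camera calls.

TASK

Put the shoe-care kit back into the wooden tray, each piece seated fully down and upright in the pocket cut to its shape: the large flat round tin in the large round pocket, the small bottle in the small round pocket, the square tin in the square pocket and the plain brush without a handle, bristles down, in the long pocket. The small round tin and the brush with a handle belong elsewhere: leave them where they lie. Set the pieces down rather than dropping them.

Things in the scene. Friction and masses are not known exactly. Their poses are not given: they have to be found in the camera images.
- polish_tin: Large flat round tin, bare metal, 60 mm diameter, 28 mm high, about 0.12 kg, lying flat on the table. It goes in the large round pocket. Origin: centre of its underside; z up.
- square_tin: Flat square tin, bare metal, 50 x 50 mm, 28 mm high, about 0.10 kg, sides along its x and y, lying flat on the table. It goes in the square pocket, either way round. Origin: centre of its underside; z up.
- dye_bottle: Small upright bottle, grey plastic with black cap: body 40 mm diameter up to 62 mm, then a shoulder and a 22 mm diameter cap, 90 mm high in all, about 0.12 kg. It goes in the small round pocket. Origin: centre of its underside; z up.
- shoe_brush: Plain brush without a handle, lying bristles down: wooden back 84 mm (along its x) x 34 mm (y) from 20 to 40 mm height over a rigid black bristle block 80 x 30 mm, about 0.11 kg. It goes in the long pocket, either end first. Origin: centre of its underside; z up.
- small_tin: Look-alike, to be left: small flat round tin, bare metal, 42 mm diameter, 20 mm high, loose on the table. Origin: centre of its underside; z up.
- handled_brush: Look-alike, to be left: brush with a narrow handle, loose, bristles down, 127 mm long along its x, 34 mm wide, 36 mm high; the head reaches from x = 3 to 63 mm, the 16 mm wide handle from there back to x = -64 mm. Origin: on its long axis about the middle of its length, at table height; z up.
- big_round: Light wooden block 114 (x) x 98 (y) x 14 mm with a round pocket of 76 mm diameter, 10 mm deep, centred. One of four fixed 2 by 2, any order, pitch 116 (x) and 100 (y), in a tray 242 x 210, rim 20 mm high; block top 19 mm above table. Origin: centre of underside, 5 mm above the table, below the pocket's centre; pocket floor 4 mm above it. For the large flat round tin.
- small_round: Light wooden block 114 (x) x 98 (y) x 14 mm with a round pocket of 56 mm diameter, 10 mm deep, centred. One of four fixed 2 by 2, any order, pitch 116 (x) and 100 (y), in a tray 242 x 210, rim 20 mm high; block top 19 mm above table. Origin: centre of underside, 5 mm above the table, below the pocket's centre; pocket floor 4 mm above it. For the bottle.
- long_slot: Light wooden block 114 (x) x 98 (y) x 14 mm with a long pocket 100 (x) x 50 (y) mm, 10 mm deep, centred. One of four fixed 2 by 2, any order, pitch 116 (x) and 100 (y), in a tray 242 x 210, rim 20 mm high; block top 19 mm above table. Origin: centre of underside, 5 mm above the table, below the pocket's centre; pocket floor 4 mm above it. For the brush without a handle.
- square_pocket: Light wooden block 114 (x) x 98 (y) x 14 mm with a square pocket 66 x 66 mm, 10 mm deep, centred. One of four fixed 2 by 2, any order, pitch 116 (x) and 100 (y), in a tray 242 x 210, rim 20 mm high; block top 19 mm above table. Origin: centre of underside, 5 mm above the table, below the pocket's centre; pocket floor 4 mm above it. For the square tin.
Not all that is in view belongs to the job. What is shaped like the shoe_brush but green is not meant.

How it is judged:
By the outcome, as a careful person would: the job done as asked, in the order asked, and still so for the second after the job is handed in, with the robot touching nothing.
It also fails if it takes over 104 s, if anything falls off the work surface, if the arm or the gripper's body presses on something with over 40 N, if the wrist force passes 120 N, or if a joint passes its speed limit or range.

## Working session

There is one attempt and no reset: what is moved stays moved. The work goes in short steps, each a Python script; the robot and the scene stay as the last script left them, time stands still between calls to the robot, and variables do not carry over. Pictures are saved under pics/ and viewed, at most 14 in all, crops included, and the job is handed in when it is done.

```bash
mkdir -p pics; ls; cat > h.py <<'E'
from bench import *
import numpy as np, cv2
def shot(n,f=None):
    d=get_image(n)
    if f: cv2.imwrite('pics/'+f,d['frame'])
    return d
def cloud(d):
    K=np.array(d['camera_matrix']);V=np.linalg.inv(np.array(d['view']));z=d['depth']
    v,u=np.mgrid[:480,:640]
    P=np.stack([(u-K[0,2])/K[0,0]*z,-(v-K[1,2])/K[1,1]*z,-z,np.ones_like(z)],-1)@V.T
    return P[...,:3]
E
python3 - <<'E'
from h import *
for n in ('top','scene'):
    d=shot(n,n+'0.png'); np.savez(n+'0.npz',**d)
    print(n,np.round(d['camera_matrix'],1).tolist(),np.round(d['view'],3).tolist(),[k for k in d])
    c=cloud(d); print(np.round(c[240,320],3), (d['depth']==0).mean())
print(state())
E
```

```text
pics
top [[577.6, 0.0, 318.1], [0.0, 577.6, 245.6], [0.0, 0.0, 1.0]] [[-0.022, -0.999, 0.026, -0.011], [0.996, -0.019, 0.091, -0.588], [-0.091, 0.028, 0.995, -1.043], [0.0, 0.0, 0.0, 1.0]] ['frame', 'depth', 'camera_matrix', 'view']
[ 0.597 -0.027  0.043] 0.003935546875
scene [[536.5, 0.0, 314.5], [0.0, 536.5, 238.0], [0.0, 0.0, 1.0]] [[-0.394, 0.919, -0.003, 0.233], [-0.669, -0.285, 0.686, 0.387], [0.63, 0.272, 0.727, -1.562], [0.0, 0.0, 0.0, 1.0]] ['frame', 'depth', 'camera_matrix', 'view']
[1.335 0.321 0.872] 0.003922526041666667
{'time': 0.1, 'joint_pos': array([-1.31572511e+00,  9.18265344e-02,  1.23172553e+00,  3.39893955e-05,
        1.81980748e+00, -5.66945002e-02]), 'dq': array([-0.0021686 , -0.00346939, -0.00229379,  0.00050841, -0.00244121,
       -0.00091747]), 'joint_torque': array([ 2.30133970e-03, -4.47857916e+01, -4.07570708e+01,  7.00726546e-02,
        2.84056255e-02, -1.08631566e-04]), 'ee_pos': array([ 0.18399521, -0.570839  ,  0.22961677]), 'ee_rot': array([-8.80733047e-04,  9.87873816e-01,  1.55256378e-01, -7.10904959e-05]), 'ft_force': array([-0.47892671,  0.26521193, -0.73366054]), 'moment': array([-0.00755158,  0.03266518, -0.01568468]), 'finger_force': 0.0, 'finger_gap': 0.08792779928164612}
```

View pics/top0.png

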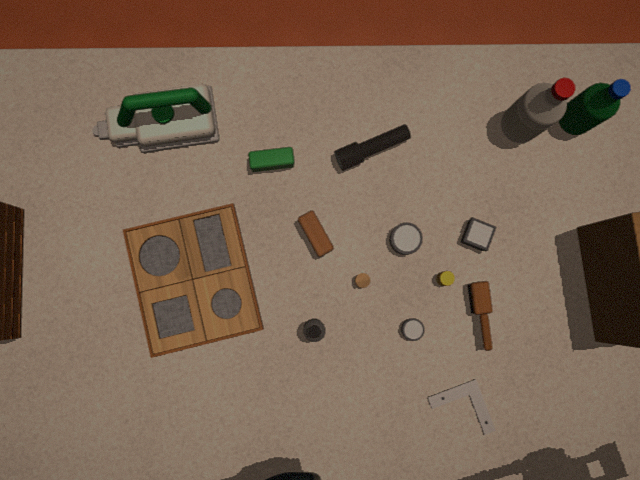

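View pics/scene0.png

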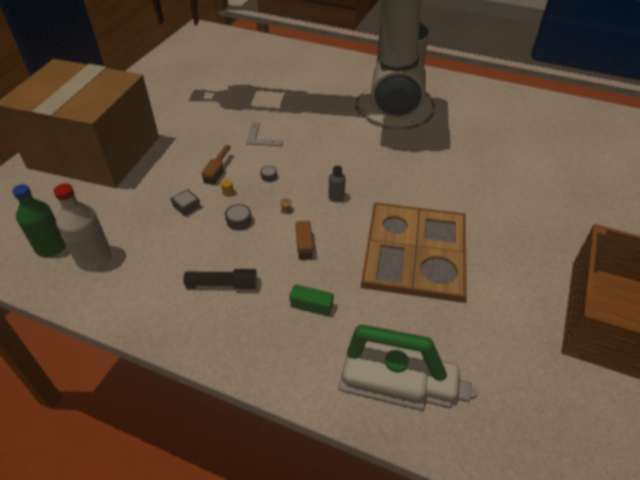

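The top picture shows these look-alikes:
- **Round tins:** the large one at (406,239) and the small one at (413,329).
- **Brushes:** plain brown at (316,234), handled at (481,315) and the green block at (271,159).
- **Square tin:** (479,235).
- **Bottle:** grey with a black cap at (314,330). The big bottles at (540,110) and the caps at (362,280) and (446,279) are clutter.
- **Pockets:** big round (160,255), long (213,242), square (174,316), small round (227,303).

My choices are (406,239), (316,234), (479,235) and (314,330). The scene picture agrees with this. Next I measure from both views.

```bash
cat > meas.py <<'E'
from h import *
def measure(ds):
    T,S=[cloud(d) for d in ds]
    objs=dict(polish=(406,239),square=(479,235),bottle=(314,330),brush=(316,234),small=(413,329),handled=(481,310))
    for n,(u,v) in objs.items():
        p=T[v-3:v+4,u-3:u+4].reshape(-1,3); p=np.median(p,0)
        for nm,C in (('top',T),('scene',S)):
            q=C.reshape(-1,3); r=.075 if n in('handled','brush') else .05
            ok=(np.hypot(q[:,0]-p[0],q[:,1]-p[1])<r)&(q[:,2]>.008)&(q[:,2]<.13)&np.isfinite(q).all(1)
            q=q[ok]; zt=np.percentile(q[:,2],90)
            if n=='bottle': zt=np.percentile(q[:,2],99)
            t=q[abs(q[:,2]-zt)<.006]
            R=cv2.minAreaRect((t[:,:2]*1000).astype(np.float32))
            print(n,nm,len(t),'med',np.round(np.median(t,0),4),'rect',np.round(R[0],1),np.round(R[1],1),round(R[2],1))
    for n,(u,v) in dict(big=(160,255),long=(213,242),square=(174,316),small=(227,303)).items():
        print('pocket',n,np.round(np.median(T[v-6:v+7,u-6:u+7].reshape(-1,3),0),4))
    c0=np.median(T[275:282,192:199].reshape(-1,3),0); print('c0',c0)
    for nm,C in (('top',T),('scene',S)):
        q=C.reshape(-1,3); near=(np.hypot(q[:,0]-c0[0],q[:,1]-c0[1])<.175)
        t=q[near&(q[:,2]>.013)&(q[:,2]<.03)]
        R=cv2.minAreaRect((t[:,:2]*1000).astype(np.float32))
        print('tray',nm,len(t),np.round(np.median(t[:,2]),4),np.round(R[0],1),np.round(R[1],1),R[2])
        tb=q[(abs(q[:,0]-.55)<.05)&(abs(q[:,1]+.42)<.03)]; print('table z',np.median(tb[:,2]))
if __name__=='__main__':
    measure([dict(np.load(n+'0.npz')) for n in('top','scene')])
    im=cv2.imread('pics/top0.png')[195:355,270:510]; cv2.imwrite('pics/crop0.png',cv2.resize(im,None,fx=3,fy=3,interpolation=2))
E
python3 meas.py
```

```text
polish top 772 med [ 0.599  -0.1876  0.0293] rect [ 599.7 -187.8] [58.4 58.3] 89.2
polish scene 391 med [ 0.6021 -0.1841  0.028 ] rect [ 603.1 -184.2] [61.4 56.8] 28.0
square top 680 med [ 0.6039 -0.3247  0.0291] rect [ 604.1 -325.1] [51.  50.6] 67.6
square scene 327 med [ 0.6078 -0.3209  0.0279] rect [ 606.7 -322. ] [53.  50.7] 67.9
bottle top 115 med [ 0.4347 -0.0129  0.091 ] rect [434.8 -12.2] [19.  20.7] 89.0
bottle scene 55 med [ 0.4389 -0.0091  0.0898] rect [436.5 -10.1] [25.1 18.4] 21.8
brush top 751 med [ 0.6098 -0.0194  0.0405] rect [610.4 -18.9] [83.1 33.4] 27.7
brush scene 432 med [ 0.616  -0.0151  0.0395] rect [612.1 -16.4] [86.7 33.8] 27.5
small top 392 med [ 0.4302 -0.1957  0.021 ] rect [ 430.2 -195.7] [41.2 40. ] 44.4
small scene 160 med [ 0.4345 -0.192   0.02  ] rect [ 432.8 -193.1] [43.3 39.9] 24.9
handled top 827 med [ 0.4739 -0.324   0.0361] rect [ 466.  -321.5] [142.4  66.8] 27.8
handled scene 315 med [ 0.4779 -0.3199  0.0347] rect [ 464.1 -323.3] [136.2  56.2] 22.7
pocket big [0.5776 0.2714 0.0105]
pocket long [0.5999 0.1729 0.0102]
pocket square [0.4639 0.2456 0.0101]
pocket small [0.4857 0.1478 0.0103]
c0 [0.5332515  0.20537222 0.01917521]
tray top 10562 0.0196 [531.4 210.1] [242.4 211.2] 12.655806541442871
table z 0.0007961840492447525
tray scene 5869 0.0188 [532.3 212.6] [248.7 210.5] 12.756776809692383
table z -0.00042434885963349434
```

View pics/crop0.png

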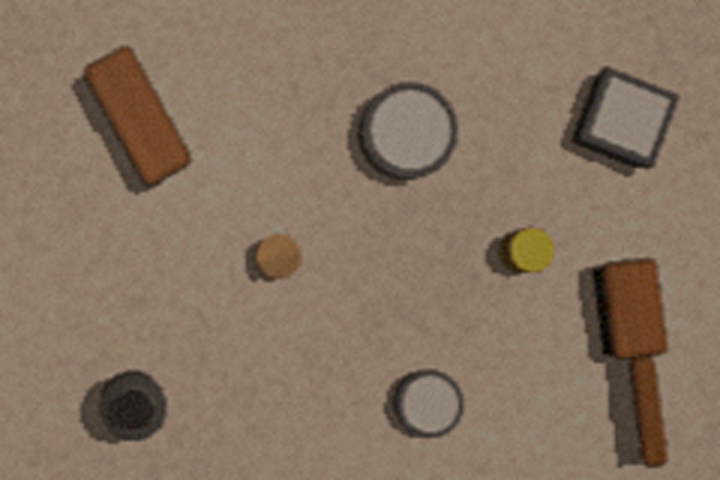

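The crop confirms the choice: plain brush (no handle), large tin, square tin and grey bottle, with the small tin and handled brush distinct. The two views agree within 2–4 mm, and heights and sizes match the text, so I use the averages. First I do the polish tin.

```bash
cat > act.py <<'E'
from h import *
D=np.deg2rad; YAW=12.7; TR=np.array([.5318,.2112])
def pocket(x,y):
    c,s=np.cos(D(YAW)),np.sin(D(YAW)); return TR+np.array([c*x-s*y,s*x+c*y])/1000
POC=dict(polish=pocket(58,50),brush=pocket(58,-50),square=pocket(-58,50),bottle=pocket(-58,-50))
OBJ=dict(polish=(.6013,-.186),square=(.6054,-.3235),bottle=(.4357,-.0112),brush=(.6113,-.0177))
def quat(p,close_deg):
    """tool down, fingers closing along close_deg; half turn chosen for small joint 6"""
    j1=np.arctan2(p[1],p[0]); a=D(close_deg)-np.pi/2
    j6=(j1+np.pi/2-a+np.pi/2)%np.pi-np.pi/2; a=j1+np.pi/2-j6
    return [0,np.cos(a/2),np.sin(a/2),0]
def go(p,z,ang): move_to([p[0],p[1],z],quat(p,ang))
def pick(p,ang,tip,hi=.16):
    go(p,hi,ang); move_l([*p,tip+.008+.03],.2); move_l([*p,tip+.008],.08)
    close(); s=state(); print('grip gap',s['finger_gap'],'F',s['finger_force'])
    move_l([*p,hi],.2); s=state(); print('lifted gap',s['finger_gap'],'t',s['time'])
def place(p,ang,tip,hi=.16,up=.18):
    go(p,hi,ang); z=.009+tip+.008
    move_l([*p,z+.015],.2); hold(.2); f0=state()['ft_force'][2]; zz=z+.004; move_l([*p,zz],.06)
    while zz>z-.0025:
        f=state()['ft_force'][2]-f0
        if f>3: break
        zz-=.0007; move_l([*p,zz],.02)
    print('down at',round(zz-z,4),'df',f); hold(.1)
    gripper_open(); move_l([*p,up],.2); print('t',state()['time'])
E
python3 - <<'E'
from act import *
C=cloud(np.load('top0.npz')); q=C.reshape(-1,3); b=q[(q[:,1]<-.4)&(q[:,2]>.06)&(q[:,0]<.75)]
print('box',b.min(0),b.max(0),{k:v.round(4) for k,v in POC.items()})
R=state()['ee_pos']; 
p=[.115,-.36]; move_to([*p,.30],quat(p,90+np.rad2deg(-1.26)))
p=[.40,-.12]; go(p,.30,107)
pick(OBJ['polish'],73,.014)
shot('top','top1.png')
E
```

```text
box [ 0.39842795 -0.5454815   0.06005583] [ 0.61736599 -0.51960621  0.19466359] {'polish': array([0.5774, 0.2727]), 'brush': array([0.5994, 0.1752]), 'square': array([0.4642, 0.2472]), 'bottle': array([0.4862, 0.1497])}
grip gap 0.057944473536398325 F 30.000364780426025
lifted gap 0.058136681078095755 t 6.5
```

```bash
python3 - <<'E'
from act import *
place(POC['polish'],YAW+90,.014)
pick(OBJ['bottle'],90,.02,hi=.2)
d=shot('wrist','w2.png')
t=shot('top','top2.png')
E
```

```text
down at -0.0002 df 3.0362159382460367
t 13.425
grip gap 0.039528824213403056 F 29.99997995328158
lifted gap 0.03924288168653332 t 19.0583
```

View pics/top2.png

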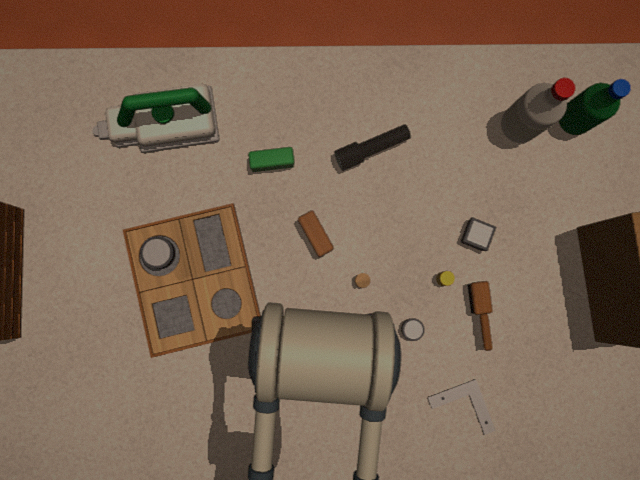

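The polish tin sits in the big round pocket at about (158,254), well inside the ring. The bottle is gripped (39 mm), so I continue with the other three.

```bash
python3 - <<'E'
from act import *
place(POC['bottle'],YAW+90,.02,hi=.2,up=.2)
pick(OBJ['square'],67.7,.014,hi=.18)
place(POC['square'],YAW,.014,hi=.18)
shot('top','top3.png')
E
```

```text
down at -0.0009 df 7.09755031306516
t 26.8417
grip gap 0.0495356473737373 F 29.99467760324478
lifted gap 0.0496322958264839 t 32.3
down at -0.0009 df 6.168008454978971
t 39.2667
```

View pics/top3.png

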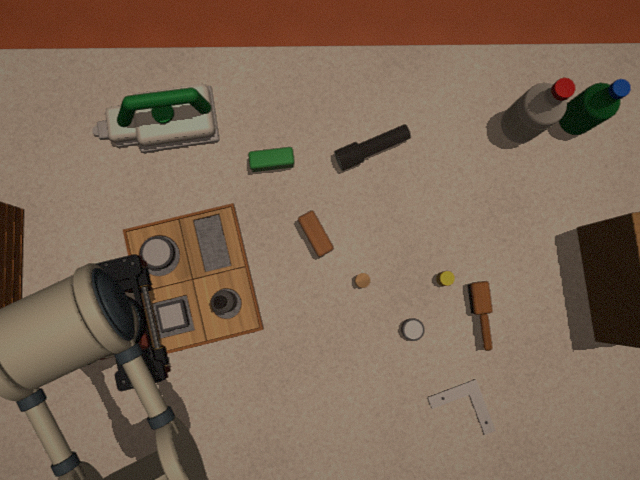

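The bottle (224,302) and square tin (173,316) are seated in their pockets. Now the brush.

```bash
python3 - <<'E'
from act import *
pick(OBJ['brush'],117.6,.016,hi=.18)
place(POC['brush'],YAW+90,.016,hi=.18,up=.2)
p=[.40,-.10]; go(p,.30,76)
np.savez('top4.npz',**shot('top','top4.png')); np.savez('scene4.npz',**shot('scene'))
T=cloud(np.load('top4.npz')); S=cloud(np.load('scene4.npz'))
for n,p in POC.items():
    for C in (T,S):
        q=C.reshape(-1,3); m=(np.hypot(*(q[:,:2]-p).T)<.046)&(q[:,2]>.027); q=q[m]; z=np.percentile(q[:,2],98)
        t=q[abs(q[:,2]-z)<.005]; R=cv2.minAreaRect((t[:,:2]*1000).astype(np.float32))
        print(n,p.round(4),np.round(R[0],1),np.round(R[1],1),round(R[2],1),'z',np.median(t[:,2]).round(4), 'std',t[:,2].std().round(4))
im=cv2.imread('pics/top4.png')[195:365,110:340]; cv2.imwrite('pics/crop4.png',cv2.resize(im,None,fx=3,fy=3,interpolation=2))
print(state()['time'])
E
```

```text
grip gap 0.03374577156381656 F 30.000138580799103
lifted gap 0.033751020646164594 t 43.5917
down at -0.0009 df 5.498813406290306
t 50.925
polish [0.5774 0.2727] [580.8 271.7] [58.5 56.5] 32.5 z 0.039 std 0.0014
polish [0.5774 0.2727] [583.  273.9] [58.2 59.1] 78.6 z 0.0376 std 0.0013
brush [0.5994 0.1752] [601.3 172.6] [81.6 32.7] 13.5 z 0.0501 std 0.0014
brush [0.5994 0.1752] [603.6 176.4] [82.8 32.3] 12.3 z 0.049 std 0.0013
square [0.4642 0.2472] [465.6 243.4] [49.3 49.4] 12.6 z 0.0387 std 0.0014
square [0.4642 0.2472] [469. 246.] [52.1 48.2] 13.5 z 0.0374 std 0.0013
bottle [0.4862 0.1497] [489.2 148.3] [19.5 20.5] 41.6 z 0.0997 std 0.0016
bottle [0.4862 0.1497] [491.9 151.4] [23.3 20.7] 7.6 z 0.0986 std 0.0015
53.6
```

View pics/crop4.png

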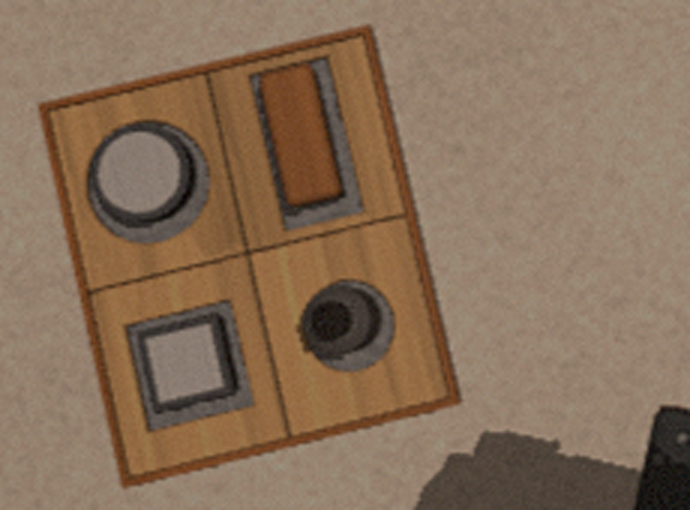

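The crop shows all four pieces inside their pockets. Their tops measure 38, 49.5, 38 and 99 mm against the expected 37, 49, 37 and 99 mm, so they are seated and upright. I hand in.

```bash
python3 -c "
from bench import *
print(job_done())"
```

```text
the job is handed in; nothing more can be done
None
```

The job is handed in: all four pieces are seated upright in their pockets, at about 54 s of the 104 s allowed, and the small tin and handled brush were left where they lay.

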